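# Bored sanding block off its bar

## Task

On the two-bar rack, slide the square bored oak sanding block off the open end of its steel bar, then set it down lying on one of its long sides in the middle of the cork pad on the flap shelf, without dropping it. Leave the wooden wire spool hanging on the other bar.

Things in the scene. Friction and masses are not known exactly. Their poses are not given: they have to be found in the camera images.
- bored_block: Oak sanding block, square section 44 x 44 mm, 70 mm long, with an open square bore 22 mm wide right through its length; about 0.09 kg. Origin at its centre; its y axis runs along the bore. At the start it hangs level on one of the rack's two bars (either one), the bore's ceiling resting on the bar, so its centre lies 5 mm below the bar's axis (130 mm above the bench). Its y axis then points the same way as the rack's, to the open end.
- spool: Empty wooden wire spool hanging on the other bar: two flanges 44 mm in diameter, waist 31 mm, 40 mm long, round bore 22 mm. Origin at its centre, y along the bore. It stays where it is.
- rack: Fixed pale pine rack standing on the bench. Origin at the bottom centre of its upright plate (250 mm wide along its x, 22 mm thick along its y, top 150 mm above the bench). Two level steel bars 12 mm in diameter stick out of the plate along the rack's +y, 140 mm apart (at x = -70 and +70 mm), axes 135 mm above the bench; the end at the plate is fixed, the other ends are open, at y = 135 mm. A foot 14 mm high reaches under the bars to y = 95 mm.
- pad (a point): Middle of the top face of the square cork pad (110 x 110 mm, sides along this point's x and y) on the fixed white flap shelf with brass hinges; the top face is level, 44 mm above the bench and 4 mm above the flap. Small tools lie on the flap on its +y side; a rail 62 mm above the bench stands 180 mm from this point in +y.

How it is judged:
On the way:
1. the bored block is clear of the open end of its bar (y of bored_block in the frame of rack above 0.171 m).
At the end, for the whole second after the job is handed in: The bored block lies at rest on the cork pad on one of its long sides (bore level within 10 degrees), its centre within 35 mm of the pad's middle seen from above, and the spool still hangs on its bar within 30 mm of where it was (horizontal distance between bored_block and pad below 0.035 m and z of bored_block in the frame of pad between 0.015 and 0.029 m and angle between bored_block's own y axis and vertical between 1.39 and 1.75 rad and linear speed of bored_block below 0.02 m/s and distance of spool from where it was at the start of the episode below 0.03 m); the robot touches nothing.
It fails at once if the spool is shifted by more than 30 mm (distance of spool from where it was at the start of the episode above 0.03 m).
It fails at once if the bored block is dropped or thrown: it moves faster than 0.65 m/s with no finger touching it (linear speed of bored_block above 0.65 m/s and not (contact force between bored_block and the fingers above 0.05 N)).
It also fails if it takes over 38 s, if anything falls off the work surface, if the arm or the gripper's body presses on something with over 40 N, if the wrist force passes 120 N, or if a joint passes its speed limit or range.

## Robot

A 7-joint arm with a two-finger parallel gripper is mounted at the origin on the work surface. World frame = base frame: x ahead of the robot, y to its left, z up, the work surface at z = 0. Lengths are in m, angles in rad, forces in N, time in s.
With the tool pointing down it reaches from about 0.4 to 0.85 m from the base axis. Payload 10.4 kg.
Tool frame: the origin (TCP) lies midway between the tips of the shut fingers; the grasp point (between the pads) lies 19 mm behind it (grip_point_offset is the distance from the TCP to the grasp point, in m); y points along the fingers, z is the direction in which the jaws open and shut, and the axes are right-handed (so a half turn about y gives the same grasp; the last joint's range is limited). The gripper opens to 85 mm and grips with 20 to 120 N. Pads are 22 mm wide; open, the fingers measure 114 mm over their backs; the gripper's body (76 mm by 85 mm) begins 54 mm behind the grasp point. The pads swing forward as they close: fully open they stand 13 mm farther back than shut.
Start: joints at [-1.131, 0.332, -0.065, 1.46, 0.022, 1.35, -0.088], TCP at [0.279, 0.559, 0.231] pointing down, gripper open.
Joint ranges: [-2.6, 2.6], [-0.5, 2.12], [-1.47, 1.34], [0.16, 2.42], [-1.27, 4.41], [0.06, 2.06], [-2.6, 2.6]. Speed limits (rad/s): [2.22, 2.22, 2.79, 2.79, 3.14, 3.14, 3.14].

## Interface

Orientations are given as a unit quaternion [x, y, z, w].
In Python, from workcell import * gives the robot as it stands.
- The arm moves only by the tool send_rows, never from a script. Its argument "motion" is a list of rows, each a list of 7 numbers: the opening in per cent of the stroke, from 0 (shut) to 100 (fully open), then the shift along the tool's x, y, z in m, then the turn, a rotation vector about the tool's x, y, z in rad. In form: [[claw, tx, ty, tz, ax, ay, az], ...]. A call has 1 to 10 rows; each row is the pose to reach, as a shift and turn from the pose commanded when the call began, along the tool's axes at that moment; what a row does not reach only later rows make up. A row lasts 1/12 s, in which the tool goes at most 41.7 mm and 7.16 degrees, less where a joint would pass 70% of its speed; a pose out of reach is approached as far as the arm can. A call with a gripper value outside its range is refused whole. The fingers move at their own pace and stop on an object; "squeeze" is the grip in N (left out, the last holds). Time passes only in rows, so rows that repeat a pose let the fingers close. It gives the time, the measured TCP pose, the force and the opening at its end, in the units of the state.
- get_obs(): the state, without advancing time (a new reading comes with each control period).
- camera(name): name is "scene" or "top"; returns a dict with "pixels" (480x640x3 uint8, red, green, blue), "range_z" (480x640 float32, m along the optical axis (not along the pixel's ray), 0 where there is no reading), "fovy" (degrees; the focal length in pixels is half the picture's height over the tangent of half this angle, whatever the lens; pixels are square), "cx", "cy" (the principal point, pixels), "view" (4x4, takes a point from world to camera coordinates). Camera axes: x right, y down, z forward; pixel columns grow to the right and rows downward; lengths in m; the calibration is good to about 2 mm. A picture is of the moment at which its call begins.
- hand_in(): hands the job in, once; it reports no verdict.
The state is a dict: "clock": time; "joint_pos": joint angles; "joint_velocities": joint speeds; "tau": joint torques, N m; "position": TCP position; "ee_rot": TCP orientation; "ft_force": force on the tool from outside, world axes, zero at the start; "torque": the same for the moment, N m; "grip_width": opening from 0.0 (shut) to 1.0 (fully open).
Only numpy, scipy, OpenCV 4.12 (cv2) and the standard library are available. Lean on these libraries where they do the work, as an engineer would, in place of code of your own. Each camera call takes 0.05 s, during which the arm holds its last target.

## Working session

There is one attempt and no reset: what is moved stays moved. The work goes in short steps, Python scripts to look and compute and a tool call to move; the robot and the scene stay as the last step left them, time stands still between calls to the robot, and variables do not carry over. Pictures are saved under pics/ and viewed, and the job is handed in when it is done.

Besides the shell and the picture viewer there is one more tool, called after "Call:" as name(argument=value, ...), one argument or row to a line, values as JSON. send_rows: Moves the arm, as the interface text tells. Its arguments: {"type":"object","properties":{"motion":{"type":"array"},"squeeze":{"type":"number"}},"required":["motion"]}

```bash
mkdir -p pics; ls
python3 - <<'E'
from workcell import *
import cv2,numpy as np
o=get_obs()
for k in o: print(k,np.round(o[k],3))
for n in("scene","top"):
    c=camera(n); cv2.imwrite(f"pics/{n}0.png",c["pixels"][:,:,::-1]); np.savez(f"{n}0.npz",**c)
    print(n,c["fovy"],c["cx"],c["cy"],np.round(c["view"],3).tolist())
E
```

```text
pics
clock 0.0
joint_pos [-1.131  0.333 -0.065  1.461  0.022  1.35  -0.089]
joint_velocities [-0.    -0.    -0.     0.001  0.001 -0.001 -0.001]
tau [ 0.0000e+00 -6.2543e+01  4.9000e-02 -3.9160e+01  1.6000e-02  1.0000e-02
  0.0000e+00]
position [0.279 0.559 0.231]
ee_rot [ 0.689 -0.162  0.162 -0.688]
ft_force [0.121 0.236 1.145]
torque [ 0.05  -0.009  0.058]
grip_width 1.001
scene 50.02253525862601 311.3192344307754 241.82120090044447 [[-0.817, 0.576, -0.014, 0.452], [0.505, 0.704, -0.5, -0.207], [-0.278, -0.416, -0.866, 1.088], [0.0, 0.0, 0.0, 1.0]]
top 46.486731726604425 312.9143887940955 232.70765665878224 [[0.022, -1.0, 0.016, -0.018], [-0.988, -0.024, -0.154, 0.519], [0.154, -0.013, -0.988, 0.873], [0.0, 0.0, 0.0, 1.0]]
```

View pics/scene0.png

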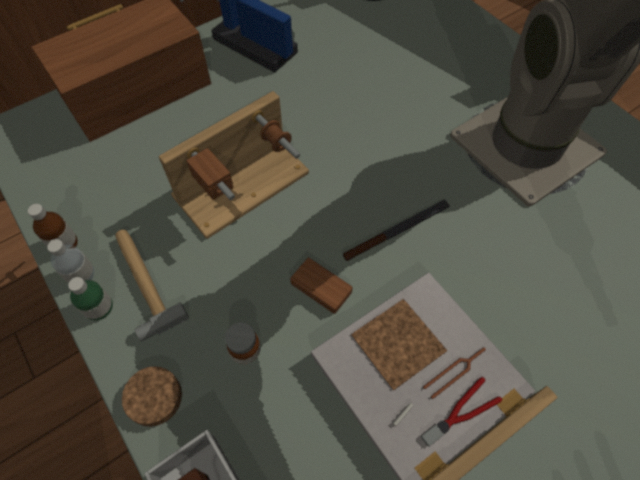

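View pics/top0.png

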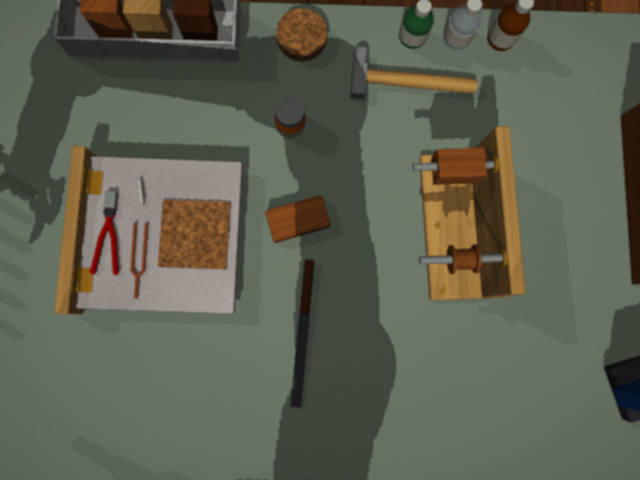

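The top view shows the block hanging on the farther bar at (461,165) and the spool on the other at (463,258). The bars point left (world +y), and the pad's middle is at about (195,233). Next I'll measure these.

```bash
cat > h.py <<'E'
import numpy as np,cv2
def f(c): return 240/np.tan(np.radians(float(c["fovy"]))/2)
def ray(c,u,v,z):
    F=f(c);d=np.array([(u-c["cx"])/F,(v-c["cy"])/F,1.]);V=c["view"];R=V[:3,:3];t=V[:3,3]
    o=-R.T@t;w=R.T@d;return o+w*(z-o[2])/w[2]
def cloud(c):
    F=f(c);v,u=np.mgrid[:480,:640];Z=c["range_z"]
    P=np.stack([(u-c["cx"])/F*Z,(v-c["cy"])/F*Z,Z],-1);V=c["view"]
    return (P-V[:3,3])@V[:3,:3]
def proj(c,p):
    q=c["view"][:3,:3]@p+c["view"][:3,3];return f(c)*q[:2]/q[2]+[float(c["cx"]),float(c["cy"])]
E
python3 - <<'E'
from h import *
for n,box_b,box_p,box_r in(("top",(410,130,500,200),(150,190,240,275),(410,120,530,305)),("scene",(180,140,240,205),(345,290,450,395),(150,85,315,240))):
    c=dict(np.load(n+"0.npz"));P=cloud(c);img=c["pixels"]
    hsv=cv2.cvtColor(img,cv2.COLOR_RGB2HSV)
    def sel(b,m):
        k=np.zeros((480,640),bool);k[b[1]:b[3],b[0]:b[2]]=1;return k&m&(c["range_z"]>0)
    z=P[...,2]
    def rect(m,name):
        q=P[m];r=cv2.minAreaRect(q[:,:2].astype(np.float32)*1000)
        print(n,name,m.sum(),np.round(q.mean(0),4),"zmed",np.round(np.median(q[:,2]),4),np.round(r[0],1),np.round(r[1],1),round(r[2],2))
    # block top
    k=sel(box_b,(abs(z-.152)<.006)); rect(k,"block")
    k=sel(box_r,(abs(z-.150)<.006)); 
    nl,lab,st,ce=cv2.connectedComponentsWithStats(k.astype(np.uint8))
    for i in range(1,nl):
        if st[i,4]>60: rect(lab==i,"z150comp")
    k=sel(box_p,(hsv[...,1]>70)&(abs(z-.044)<.01)); rect(k,"pad")
    for p in [(0,0)]: pass
E
```

```text
top block 1642 [ 0.6135 -0.2257  0.1523] zmed 0.1526 [ 620.1 -230.7] [94.1 89.6] 89.25
top z150comp 2741 [ 0.5431 -0.2885  0.1503] zmed 0.1505 [ 546.1 -288.2] [249.1  27.1] 3.71
top z150comp 1465 [ 0.6112 -0.2191  0.1525] zmed 0.1528 [ 612.1 -219.4] [44.6 72.5] 3.79
top z150comp 393 [ 0.4722 -0.2252  0.1476] zmed 0.1467 [ 472.5 -225. ] [33.5 40.8] 1.4
top pad 4608 [0.5122 0.1864 0.0455] zmed 0.0455 [513.5 186.6] [110.1 111.9] 89.18
scene block 1149 [ 0.6129 -0.2298  0.1524] zmed 0.1527 [ 609.8 -239.8] [ 55.7 112.9] 0.75
scene z150comp 1569 [ 0.5517 -0.2866  0.1503] zmed 0.1507 [ 545.5 -287.3] [250.6  28.9] 3.52
scene z150comp 235 [ 0.4727 -0.2245  0.1478] zmed 0.1472 [ 472.6 -224.4] [32.8 42.6] 3.97
scene z150comp 941 [ 0.6125 -0.2167  0.1526] zmed 0.153 [ 611.8 -220.3] [44.3 73.8] 3.89
scene pad 4667 [0.5143 0.1919 0.0453] zmed 0.0453 [513.2 209. ] [153.6 110.8] 89.05
```

Run:
```python
import cv2
a=cv2.imread("pics/top0.png")[110:310,400:540];cv2.imwrite("pics/c1.png",cv2.resize(a,None,fx=2.9,fy=2.9,interpolation=2))
a=cv2.imread("pics/scene0.png")[80:240,150:320];cv2.imwrite("pics/c2.png",cv2.resize(a,None,fx=3.5,fy=3.5,interpolation=2))
```

```text
(no output)
```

View pics/c1.png

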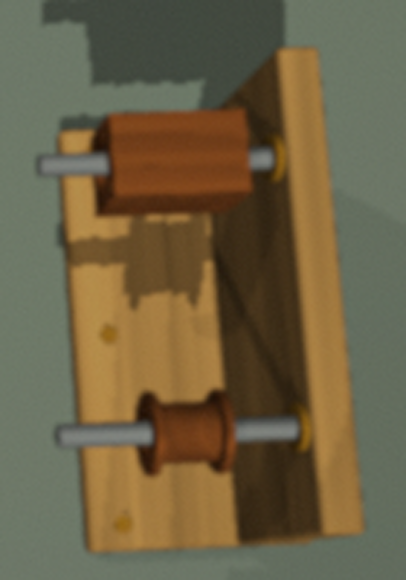

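View pics/c2.png

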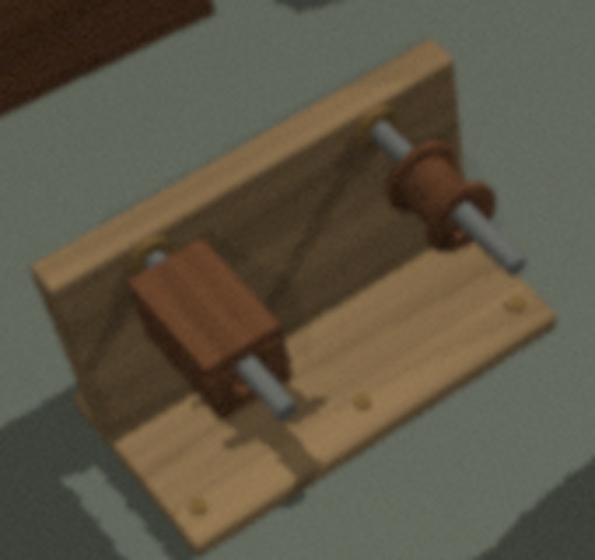

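```bash
cat > plan.py <<'E'
import sys,numpy as np
from workcell import *
from scipy.spatial.transform import Rotation as R
o=get_obs();q=R.from_quat(o["ee_rot"]);p=np.array(o["position"])
print("t",round(o["clock"],2),"pos",np.round(p,4),"axes\n",np.round(q.as_matrix(),4),"F",np.round(o["ft_force"],1),"grip",o["grip_width"])
def to(x,y,z,ang):
    a=np.radians(ang)
    for s in(1,-1):
        Z=s*np.array([np.cos(a),np.sin(a),0]);Y=np.array([0,0,-1.]);M=np.stack([np.cross(Y,Z),Y,Z],1)
        r=(q.inv()*R.from_matrix(M)).as_rotvec()
        if np.linalg.norm(r)<1.6: print("shift",np.round(q.inv().apply(np.array([x,y,z])-p),4),"turn",np.round(r,4))
for a in sys.argv[1:]: to(*map(float,a.split(",")))
E
python3 plan.py .612,-.22,.231,3.7
```

```text
t 0.1 pos [0.2789 0.5589 0.2306] axes
 [[ 8.948e-01 -5.000e-04  4.464e-01]
 [-4.464e-01 -1.200e-03  8.948e-01]
 [ 1.000e-04 -1.000e+00 -1.300e-03]] F [-0.2  0.6 -0.8] grip 0.9988786599102242
shift [ 6.458e-01  4.000e-04 -5.483e-01] turn [1.1000e-03 1.0435e+00 7.0000e-04]
```

Call:
send_rows(
  motion=[
    [100,0.03,0,-0.025,0,0.1,0],
    [100,0.06,0,-0.05,0,0.2,0],
    [100,0.09,0,-0.075,0,0.3,0],
    [100,0.12,0,-0.1,0,0.4,0],
    [100,0.15,0,-0.125,0,0.5,0],
    [100,0.18,0,-0.15,0,0.6,0],
    [100,0.21,0,-0.175,0,0.7,0],
    [100,0.24,0,-0.2,0,0.8,0],
    [100,0.27,0,-0.225,0,0.9,0],
    [100,0.3,0,-0.25,0,1.0,0],
  ],
  squeeze=40,
)

```text
clock: 0.93
position: [0.4361, 0.1997, 0.2312]
ee_rot: [-0.525, 0.474, -0.473, 0.525]
ft_force: [2.2, 0.4, -0.0]
grip_width: 0.999
```

```bash
python3 plan.py .612,-.22,.231,3.7; python3 -c "
from workcell import *
print(get_obs()['joint_pos'])"
```

```text
t 0.93 pos [0.4361 0.1997 0.2312] axes
 [[ 1.030e-01 -2.000e-04  9.947e-01]
 [-9.947e-01  2.000e-04  1.030e-01]
 [-3.000e-04 -1.000e+00 -2.000e-04]] F [ 2.2  0.4 -0. ] grip 0.9991750255251779
shift [4.356e-01 1.000e-04 1.318e-01] turn [ 0.0002  0.0386 -0.0003]
[-7.81645996e-01  4.24877833e-04  2.58662573e-01  1.84413716e+00
 -4.37247992e-04  1.29709106e+00 -4.19711422e-01]
```

Call:
send_rows(
  motion=[
    [100,0.035,0,0.011,0,0.039,0],
    [100,0.07,0,0.022,0,0.039,0],
    [100,0.105,0,0.033,0,0.039,0],
    [100,0.14,0,0.044,0,0.039,0],
    [100,0.175,0,0.055,0,0.039,0],
    [100,0.21,0,0.066,0,0.039,0],
    [100,0.245,0,0.077,0,0.039,0],
    [100,0.28,0,0.088,0,0.039,0],
    [100,0.315,0,0.099,0,0.039,0],
    [100,0.35,0,0.11,0,0.039,0],
  ],
)

```text
clock: 1.77
position: [0.5833, -0.136, 0.2311]
ee_rot: [0.517, -0.482, 0.482, -0.517]
ft_force: [0.9, 0.1, -0.0]
grip_width: 0.997
```

Call:
send_rows(
  motion=[
    [100,0.03,0,0.01,0,0,0],
    [100,0.06,0,0.017,0,0,0],
    [100,0.086,0,0.019,0,0,0],
    [100,0.086,0,0.019,0,0,0],
    [100,0.086,0,0.019,0,0,0],
  ],
)

```text
clock: 2.18
position: [0.6072, -0.2209, 0.2305]
ee_rot: [0.517, -0.483, 0.483, -0.516]
ft_force: [-0.6, 1.5, -0.4]
grip_width: 1.002
```

```bash
python3 plan.py .612,-.22,.117,3.7
python3 - <<'E'
from workcell import *
import cv2,numpy as np
for n in("scene","top"):
    c=camera(n); cv2.imwrite(f"pics/{n}1.png",c["pixels"][:,:,::-1])
E
```

```text
t 2.18 pos [ 0.6072 -0.2209  0.2305] axes
 [[ 6.570e-02 -1.400e-03  9.978e-01]
 [-9.978e-01 -7.000e-04  6.570e-02]
 [ 6.000e-04 -1.000e+00 -1.500e-03]] F [-0.6  1.5 -0.4] grip 1.0021754700044982
shift [-0.0007  0.1135  0.0051] turn [0.0015 0.0012 0.0006]
```

View pics/scene1.png

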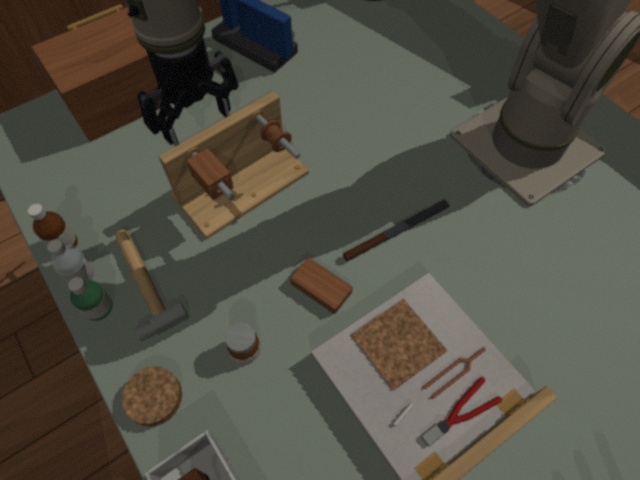

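The gripper is above the block, with fingertips at about (172,138) and (225,112). I'll check that against the projection of the measured TCP.

Run:
```python
from h import *
c=dict(np.load("scene0.npz"))
for z in(.2175,.2305): 
  for s in (-.0425,0,.0425): print(proj(c,np.array([.6072+s,-.2209+s*.065,z])))
```

```text
[224.35660553 125.98012975]
[202.25818704 138.789498  ]
[179.45165773 152.00932331]
[223.05411683 120.34109738]
[200.62820258 133.2380716 ]
[177.47354891 146.55413837]
```

View pics/top1.png

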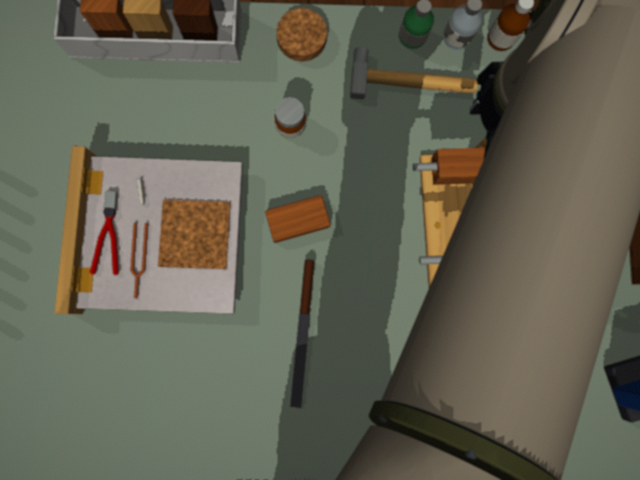

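Run:
```python
import cv2
a=cv2.imread("pics/scene1.png")[40:220,120:260]
a=cv2.convertScaleAbs(a,alpha=1.6,beta=20)
a=cv2.resize(a,None,fx=3.3,fy=3.3,interpolation=2)
for u,v in((223,120),(201,133),(177,147)): cv2.circle(a,(int((u-120)*3.3),int((v-40)*3.3)),3,(0,255,0),-1)
cv2.imwrite("pics/c3.png",a)
```

```text
(no output)
```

View pics/c3.png

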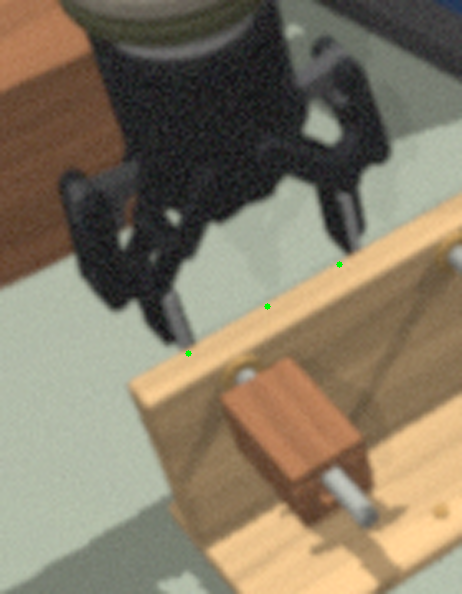

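Call:
send_rows(
  motion=[
    [100,0,0.02,0.005,0,0,0],
    [100,0,0.045,0.005,0,0,0],
    [100,0,0.07,0.005,0,0,0],
    [100,0,0.09,0.005,0,0,0],
    [100,0,0.105,0.005,0,0,0],
    [100,0,0.113,0.005,0,0,0],
    [100,0,0.113,0.005,0,0,0],
  ],
)

```text
clock: 2.87
position: [0.6122, -0.2167, 0.1166]
ee_rot: [0.518, -0.483, 0.481, -0.517]
ft_force: [0.0, 0.2, -0.7]
grip_width: 1.0
```

```bash
python3 plan.py .612,-.22,.117,3.7
python3 - <<'E'
from workcell import *
import cv2,numpy as np
c=camera("scene"); cv2.imwrite("pics/c4.png",cv2.resize(cv2.convertScaleAbs(c["pixels"][40:240,120:320,::-1],alpha=1.6,beta=20),None,fx=2.9,fy=2.9,interpolation=2))
E
```

```text
t 2.87 pos [ 0.6122 -0.2167  0.1166] axes
 [[ 0.0708 -0.0026  0.9975]
 [-0.9975  0.0014  0.0708]
 [-0.0016 -1.     -0.0025]] F [ 0.   0.2 -0.7] grip 0.9996838442155942
shift [ 0.0033 -0.0004 -0.0004] turn [ 0.0025  0.0063 -0.0016]
```

View pics/c4.png

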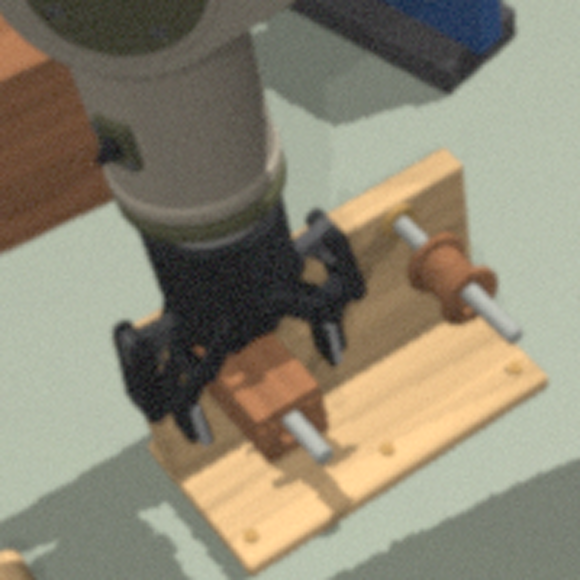

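The fingers straddle the block evenly and nothing is touching, so I'll close.

Call:
send_rows(
  motion=[
    [60,0,0,0,0,0,0],
    [55,0,0,0,0,0,0],
    [50,0,0,0,0,0,0],
    [45,0,0,0,0,0,0],
    [40,0,0,0,0,0,0],
    [30,0,0,0,0,0,0],
    [20,0,0,0,0,0,0],
    [20,0,0,0,0,0,0],
  ],
  squeeze=40,
)

```text
clock: 3.58
position: [0.6132, -0.2187, 0.1193]
ee_rot: [-0.517, 0.482, -0.483, 0.517]
ft_force: [-2.3, 1.2, 6.8]
grip_width: 0.512
```

Call:
send_rows(
  motion=[
    [20,0,-0.001,0,0,0,0],
    [20,0,-0.003,0,0,0,0],
    [20,0,-0.005,0,0,0,0],
    [20,0,-0.005,0,0,0,0],
  ],
)

```text
clock: 3.92
position: [0.6129, -0.2187, 0.1236]
ee_rot: [-0.517, 0.482, -0.483, 0.517]
ft_force: [0.2, -0.5, -1.2]
grip_width: 0.507
```

```bash
python3 plan.py .604,-.09,.122,3.7
python3 - <<'E'
from workcell import *
import cv2,numpy as np
c=camera("scene"); cv2.imwrite("pics/c5.png",cv2.resize(cv2.convertScaleAbs(c["pixels"][100:220,140:290,::-1],alpha=1.6,beta=20),None,fx=4,fy=4,interpolation=2))
E
```

```text
t 3.92 pos [ 0.6129 -0.2187  0.1236] axes
 [[ 6.890e-02  4.000e-04  9.976e-01]
 [-9.976e-01 -0.000e+00  6.890e-02]
 [ 0.000e+00 -1.000e+00  4.000e-04]] F [ 0.2 -0.5 -1.2] grip 0.5074740021469855
shift [-1.29e-01  1.60e-03 -1.00e-04] turn [-0.0004  0.0044  0.    ]
```

View pics/c5.png

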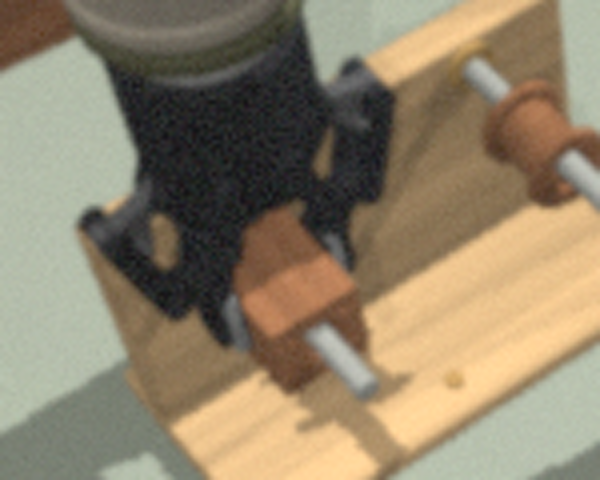

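Gripped at the expected width of 44 mm, and the force now shows only the block's weight. Next I'll slide it along the bar.

Call:
send_rows(
  motion=[
    [20,-0.008,0,0,0,0,0],
    [20,-0.02,0,0,0,0,0],
    [20,-0.035,0,0,0,0,0],
    [20,-0.05,0,0,0,0,0],
    [20,-0.065,0,0,0,0,0],
    [20,-0.08,0,0,0,0,0],
    [20,-0.095,0,0,0,0,0],
    [20,-0.11,0,0,0,0,0],
    [20,-0.125,0,0,0,0,0],
    [20,-0.14,0,0,0,0,0],
  ],
)

```text
clock: 4.8
position: [0.6028, -0.0766, 0.1232]
ee_rot: [-0.517, 0.482, -0.482, 0.517]
ft_force: [0.1, -0.1, -2.2]
grip_width: 0.51
```

```bash
python3 plan.py .513,.187,.122,0
python3 - <<'E'
from workcell import *
import cv2,numpy as np
c=camera("scene"); cv2.imwrite("pics/c6.png",cv2.resize(cv2.convertScaleAbs(c["pixels"][80:280,140:340,::-1],alpha=1.6,beta=20),None,fx=2.9,fy=2.9,interpolation=2))
E
```

```text
t 4.8 pos [ 0.6028 -0.0766  0.1232] axes
 [[ 7.010e-02 -2.000e-04  9.975e-01]
 [-9.975e-01  7.000e-04  7.010e-02]
 [-7.000e-04 -1.000e+00 -2.000e-04]] F [ 0.1 -0.1 -2.2] grip 0.5101764423364381
shift [-0.2692  0.0014 -0.0711] turn [ 0.0002  0.0702 -0.0007]
```

View pics/c6.png

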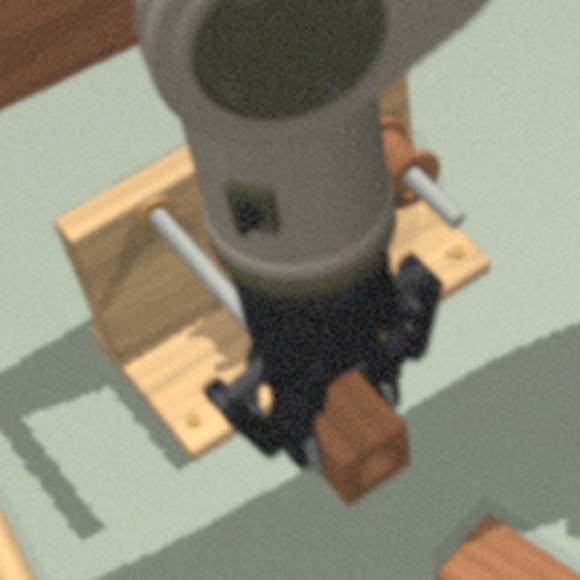

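The block is off the bar and still level in the jaws. Now I'll carry it over to the pad.

Call:
send_rows(
  motion=[
    [20,-0.01,-0.01,-0.002,0,0,0],
    [20,-0.035,-0.02,-0.009,0,0.02,0],
    [20,-0.065,-0.03,-0.017,0,0.04,0],
    [20,-0.1,-0.03,-0.026,0,0.06,0],
    [20,-0.135,-0.03,-0.036,0,0.07,0],
    [20,-0.17,-0.03,-0.045,0,0.07,0],
    [20,-0.205,-0.03,-0.054,0,0.07,0],
    [20,-0.235,-0.03,-0.062,0,0.07,0],
    [20,-0.258,-0.03,-0.068,0,0.07,0],
    [20,-0.269,-0.03,-0.071,0,0.07,0],
  ],
)

```text
clock: 5.68
position: [0.5121, 0.1886, 0.154]
ee_rot: [-0.5, 0.5, -0.499, 0.501]
ft_force: [0.0, 0.6, -1.5]
grip_width: 0.509
```

Call:
send_rows(
  motion=[
    [20,0,0,0,0,0,0],
    [20,0,0,0,0,0,0],
  ],
)

```text
clock: 5.85
position: [0.514, 0.1839, 0.1537]
ee_rot: [0.5, -0.5, 0.5, -0.5]
ft_force: [-0.3, -1.2, -0.4]
grip_width: 0.505
```

```bash
python3 plan.py .513,.187,.060,0
python3 - <<'E'
from workcell import *
from h import *
for n in("scene","top"):
    c=camera(n); np.savez(f"{n}2.npz",**c); cv2.imwrite(f"pics/{n}2.png",cv2.convertScaleAbs(c["pixels"][:,:,::-1],alpha=1.5,beta=10))
E
```

```text
t 5.85 pos [0.514  0.1839 0.1537] axes
 [[-9.e-04  5.e-04  1.e+00]
 [-1.e+00 -3.e-04 -9.e-04]
 [ 3.e-04 -1.e+00  5.e-04]] F [-0.3 -1.2 -0.4] grip 0.5054622842018648
shift [-0.0031  0.0937 -0.001 ] turn [-0.0005 -0.0009  0.0003]
```

View pics/scene2.png

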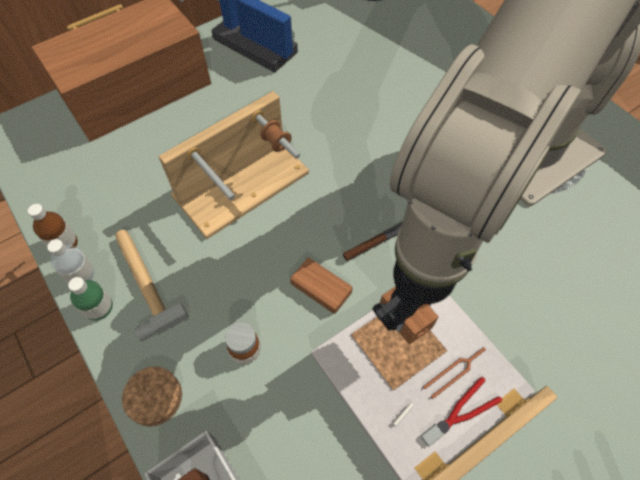

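View pics/top2.png

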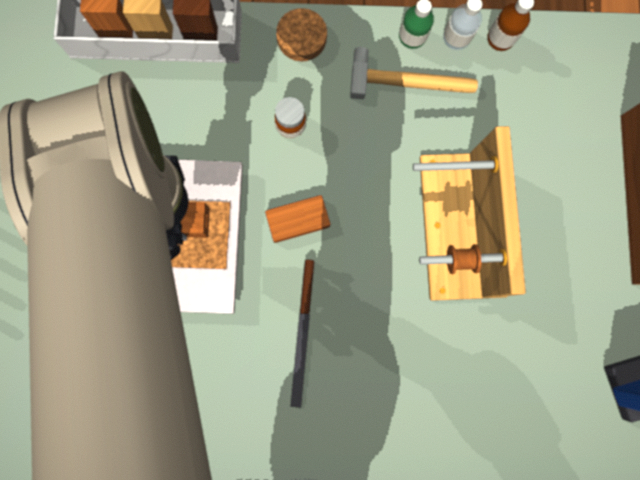

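Run:
```python
from h import *
for n,b in(("top",(178,195,225,250)),("scene",(380,285,450,345))):
    c=dict(np.load(n+"2.npz"));P=cloud(c);hsv=cv2.cvtColor(c["pixels"],cv2.COLOR_RGB2HSV)
    m=np.zeros((480,640),bool);m[b[1]:b[3],b[0]:b[2]]=1
    m&=(P[...,2]>.13)&(P[...,2]<.2)&(hsv[...,1]>90)&(hsv[...,2]>40)
    q=P[m];print(n,m.sum(),np.round(np.percentile(q,[2,50,98],0),4))
    t=q[q[:,2]>np.percentile(q[:,2],90)-.012]
    A=np.c_[t[:,:2],np.ones(len(t))];k=np.linalg.lstsq(A,t[:,2],rcond=None)[0];print("top plane",np.round(k,3))
```

```text
top 857 [[0.4924 0.1461 0.1475]
 [0.5102 0.1562 0.1871]
 [0.5352 0.1745 0.1901]]
top plane [0.022 0.056 0.167]
scene 940 [[0.4947 0.1502 0.1471]
 [0.5215 0.2067 0.1867]
 [0.5363 0.2175 0.1898]]
top plane [-0.043 -0.015  0.212]
```

The block is level, centred on the pad to about 4 mm, and its centre is about 12 mm above the TCP. I'll lower it slowly for the last few millimetres.

Call:
send_rows(
  motion=[
    [20,-0.003,0.015,0,0,0,0],
    [20,-0.003,0.035,0,0,0,0],
    [20,-0.003,0.055,0,0,0,0],
    [20,-0.003,0.072,0,0,0,0],
    [20,-0.003,0.084,0,0,0,0],
    [20,-0.003,0.09,0,0,0,0],
    [20,-0.003,0.093,0,0,0,0],
    [20,-0.003,0.093,0,0,0,0],
  ],
)

```text
clock: 6.62
position: [0.5141, 0.187, 0.0603]
ee_rot: [0.5, -0.5, 0.5, -0.499]
ft_force: [0.6, -0.2, -1.1]
grip_width: 0.506
```

Call:
send_rows(
  motion=[
    [20,0,0.0015,0,0,0,0],
    [20,0,0.003,0,0,0,0],
    [20,0,0.003,0,0,0,0],
  ],
)

```text
clock: 6.87
position: [0.5141, 0.1877, 0.0577]
ee_rot: [0.499, -0.5, 0.5, -0.5]
ft_force: [0.3, 0.3, -0.7]
grip_width: 0.51
```

```bash
python3 plan.py .513,.187,.055,0
```

```text
t 6.87 pos [0.5141 0.1877 0.0577] axes
 [[-9.e-04  8.e-04  1.e+00]
 [-1.e+00  6.e-04 -9.e-04]
 [-6.e-04 -1.e+00  8.e-04]] F [ 0.3  0.3 -0.7] grip 0.5100627037592836
shift [ 0.0007  0.0027 -0.0011] turn [-0.0008 -0.0009 -0.0006]
```

Call:
send_rows(
  motion=[
    [20,0,0.001,0,0,0,0],
    [20,0,0.0015,0,0,0,0],
    [20,0,0.0015,0,0,0,0],
  ],
)

```text
clock: 7.12
position: [0.5138, 0.1876, 0.0559]
ee_rot: [-0.5, 0.5, -0.5, 0.5]
ft_force: [0.8, -0.5, -1.6]
grip_width: 0.507
```

Call:
send_rows(
  motion=[
    [20,0,0.001,0,0,0,0],
    [20,0,0.0015,0,0,0,0],
    [20,0,0.0015,0,0,0,0],
  ],
)

```text
clock: 7.37
position: [0.5141, 0.1877, 0.0554]
ee_rot: [-0.499, 0.5, -0.5, 0.5]
ft_force: [-3.7, -2.1, 11.5]
grip_width: 0.508
```

The force has jumped to 11.5 N upward, so the block is on the pad. I'll release it and retreat straight up.

Call:
send_rows(
  motion=[
    [50,0,0,0,0,0,0],
    [55,0,0,0,0,0,0],
    [60,0,0,0,0,0,0],
    [70,0,0,0,0,0,0],
    [80,0,0,0,0,0,0],
    [85,0,0,0,0,0,0],
    [85,0,0,0,0,0,0],
    [85,0,0,0,0,0,0],
  ],
)

```text
clock: 8.03
position: [0.5138, 0.1876, 0.0543]
ee_rot: [-0.5, 0.5, -0.5, 0.5]
ft_force: [-0.7, 1.1, 0.4]
grip_width: 0.85
```

```bash
python3 plan.py
python3 - <<'E'
from workcell import *
from h import *
c=camera("scene"); cv2.imwrite("pics/c7.png",cv2.resize(cv2.convertScaleAbs(c["pixels"][260:420,320:480,::-1],alpha=1.5,beta=10),None,fx=3.6,fy=3.6,interpolation=2))
E
```

```text
t 8.03 pos [0.5138 0.1876 0.0543] axes
 [[-0.001 -0.     1.   ]
 [-1.     0.    -0.001]
 [-0.    -1.    -0.   ]] F [-0.7  1.1  0.4] grip 0.8495255773456809
```

View pics/c7.png

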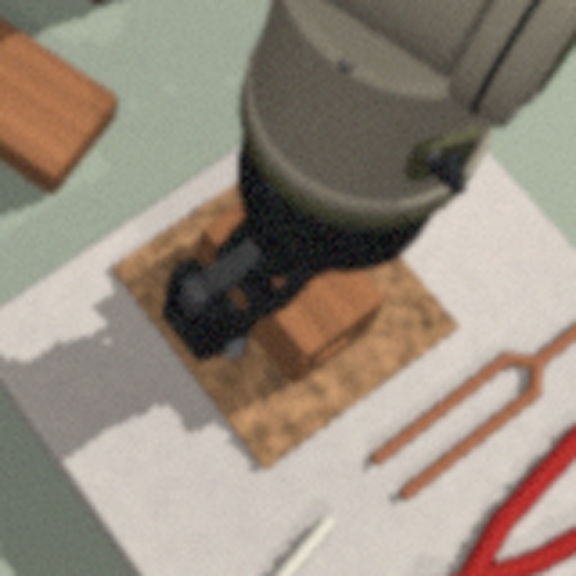

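The block is released and sits flat on the pad. Now I'll retreat upward and back toward the rack side so the camera can see it.

Call:
send_rows(
  motion=[
    [85,0,-0.01,0,0,0,0],
    [85,0,-0.03,0,0,0,0],
    [85,0,-0.06,0,0,0,0],
    [85,0,-0.09,0,0,0,0],
    [85,0,-0.12,0,0,0,0],
    [85,0,-0.15,0,0,0,0],
    [85,0,-0.18,0,0,0,0],
    [85,0,-0.2,0,0,0,0],
    [85,0,-0.2,0,0,0,0],
  ],
)

```text
clock: 8.83
position: [0.5155, 0.1879, 0.2598]
ee_rot: [-0.497, 0.5, -0.501, 0.502]
ft_force: [-0.5, 0.1, -0.8]
grip_width: 0.854
```

Call:
send_rows(
  motion=[
    [85,0.03,0,0,0,0,0],
    [85,0.06,0,0,0,0,0],
    [85,0.09,0,0,0,0,0],
    [85,0.12,0,0,0,0,0],
    [85,0.15,0,0,0,0,0],
    [85,0.18,0,0,0,0,0],
    [85,0.19,0,0,0,0,0],
    [85,0.19,0,0,0,0,0],
    [85,0.19,0,0,0,0,0],
  ],
)

```text
clock: 9.58
position: [0.5135, -0.0023, 0.2544]
ee_rot: [-0.499, 0.501, -0.5, 0.5]
ft_force: [0.6, 1.1, 0.1]
grip_width: 0.848
```

```bash
python3 plan.py
python3 - <<'E'
from workcell import *
from h import *
for n,b,s in(("top",(140,180,245,285),(430,240,500,280)),("scene",(340,280,460,400),(245,100,310,165))):
    c=camera(n); cv2.imwrite(f"pics/{n}3.png",cv2.convertScaleAbs(c["pixels"][:,:,::-1],alpha=1.5,beta=10))
    P=cloud(c);z=P[...,2]
    m=np.zeros((480,640),bool);m[b[1]:b[3],b[0]:b[2]]=1;m&=abs(z-.088)<.006
    if m.sum()>20:
        q=P[m];r=cv2.minAreaRect(q[:,:2].astype(np.float32)*1000);print(n,"blk",m.sum(),r,np.median(q[:,2]))
    for nm,cc in(("before",dict(np.load(n+"0.npz"))),("now",c)):
        Q=cloud(cc);m=np.zeros((480,640),bool);m[s[1]:s[3],s[0]:s[2]]=1;m&=(abs(Q[...,2]-.148)<.01)&(Q[...,1]>-.27);print(n,nm,"spool",m.sum(),np.round(Q[m].mean(0),4))
E
```

```text
t 9.58 pos [ 0.5135 -0.0023  0.2544] axes
 [[-1.9e-03 -0.0e+00  1.0e+00]
 [-1.0e+00  6.0e-04 -1.9e-03]
 [-6.0e-04 -1.0e+00 -0.0e+00]] F [0.6 1.1 0.1] grip 0.847778681718963
top blk 1318 ((514.5402221679688, 185.96170043945312), (44.602169036865234, 70.43761444091797), 0.1590951532125473) 0.08938646659266128
top before spool 875 [ 0.4718 -0.223   0.1441]
top now spool 879 [ 0.4717 -0.2231  0.1441]
scene blk 1312 ((513.9183959960938, 186.09890747070312), (70.29434967041016, 45.74739074707031), 89.92636108398438) 0.08909810074246056
scene before spool 533 [ 0.473  -0.217   0.1441]
scene now spool 505 [ 0.4732 -0.2199  0.1443]
```

View pics/scene3.png

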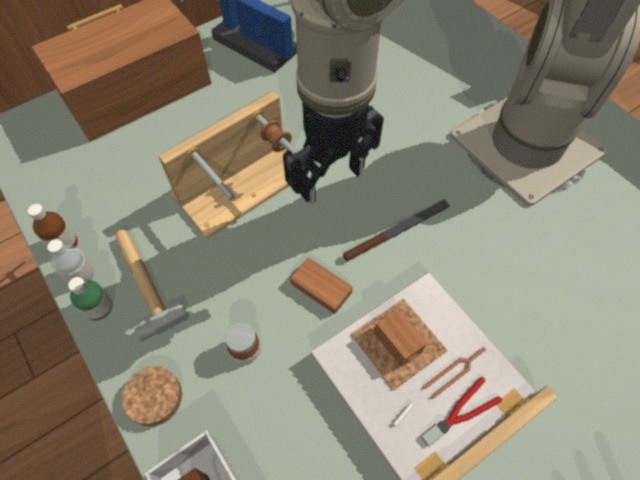

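View pics/top3.png

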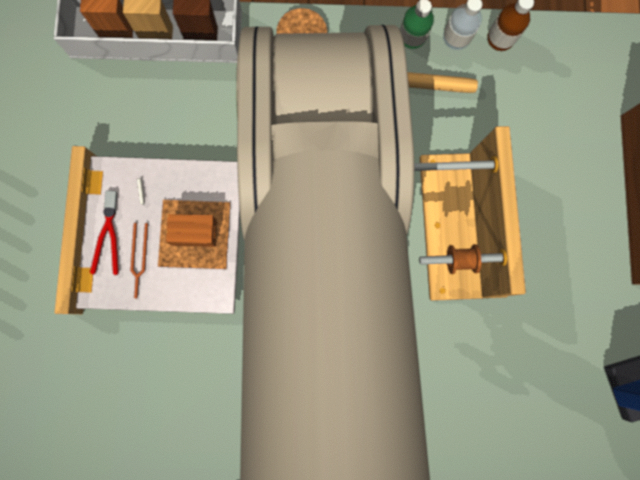

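The block lies flat in the middle of the pad, at about (400,338) in the scene view and (190,230) in the top view. Both views put it at (0.514, 0.186). The spool is still in place and the gripper is in free air.

```bash
python3 -c "
from workcell import *
print(hand_in())"
```

```text
the job is handed in; nothing more can be done
None
```

I gripped the bored block from above, lifted it about 4–5 mm so it floated on its bar, and slid it about 142 mm off the open end. I then carried it level to the cork pad, lowered it until I felt contact, released it, and backed away. The job was handed in at about 9.7 s on the robot's clock, against the 38 s limit.

- **Block position:** both cameras put its centre at about (0.514, 0.186), against the pad's middle at (0.513, 0.187), so it is 1–2 mm off. It lies flat on a long side, with its top at about 0.089 m. That agrees with the expected 0.088 m, since depth reads about 1.5 mm high at the pad.
- **Spool:** the top view shows it has not moved. The scene view differed by 3 mm, most likely because the arm partly hid the spool, and that is well inside the 30 mm limit.
- **Forces and contact:** the highest wrist force I saw was about 12 N, at set-down, and the gripper was in free air at the end.

No check failed; the 3 mm spool difference was the only disagreement. The hand-in reports no verdict.

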